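Slide the slab home in the jig and close the jaw

TASK

Slide the white slab across the bench, up the ramp and onto the jig until its short edge has pushed the sprung blue stop plate fully home, while the red jaw is still open. Then push the red jaw forward so that the slab is squared up snug between the jaw and the dark fence, and leave it so, with the blue plate still held in. The slab is brittle and too wide to grip: slide it gently, without lifting, tipping or ramming it, and leave the other things on the bench where they are.

Things in the scene. Friction and masses are not known exactly. Their poses are not given: they have to be found in the camera images.
- slab: white stone-like slab, 110 x 150 x 16 mm (x, y, z), about 0.45 kg, lying flat and loose on the bench. Origin: centre of its underside; z up; y along its 150 mm length. It looks the same turned half round and either way is right.
- jig: low aluminium jig fixed to the bench. Origin: on the bench, z up. Base 4 mm thick, x from -160 to +90 mm, y from -100 to +140 mm; on its -y side a steel ramp climbs from the bench at y = -124 mm to the base at y = -100 mm. The slab comes in along the jig's +y, between jaw and fence. A green mat marks the slab's place.
- fence: dark steel fence, part of the jig. Origin: on its inner face, at jig x = +65 mm, y = +10 mm and the height of the base; axes as the jig's. It is 20 mm thick, its top 24 mm above the bench, from jig y = -65 to +100 mm. The seated slab's long edge lies against this face, on its -x side.
- plate (a joint): give of the sprung blue stop plate in m: 0 untouched, 0.006 fully home; it springs back if the slab leaves it (weak, under 1 N). The plate, 110 mm (jig x) by 18 mm tall, lies across the far end of the jig, facing -y, with a dark bracket behind it. Untouched, its face lies somewhere between jig y = +70 and +98 mm: its place is not measured, so see it or feel for it.
- jaw (a joint): slide of the red jaw along the jig's +x, towards the fence, in m: at 0 it is fully open and its face stands 150 mm from the fence; at 0.040 its face touches a slab that lies against the fence. It stays where it is left (friction about 3 N); travel 0.055.
- jaw_face (a point): middle of the jaw's front face, 14 mm above the bench; the red jaw block is 30 mm (x) by 74 mm (y), from 5 to 23 mm above the bench, and lies behind this face (-x). Two steel guide strips (8 mm wide, tops 14 mm above the bench) flank it at jig y = +-45 mm, x from -159 to -75 mm.
- jaw_post (a point): top of the black upright post (20 mm diameter, 34 mm tall) on the jaw, 57 mm above the bench, 15 mm behind the jaw's face: push it, or pinch it from above
- tape: roll of yellow tape lying flat, 100 mm across, 36 mm tall; leave alone
- sanding_block: cork sanding block, 65 x 110 x 28 mm; leave alone
- sander: round red sander, 136 mm across, 92 mm tall, with a grey arm reaching 190 mm out along its +x; leave alone
- glove_box: blue and white carton, 110 x 220 x 70 mm; leave alone
- scraper: filling knife with a wooden handle and a wide steel blade, lying flat, 220 mm long along its x, 70 mm wide, 18 mm tall; leave alone
- tub: white open tub, 100 mm across, 100 mm tall; leave alone
- respirator: grey respirator with two round yellow filters, 80 x 150 x 75 mm; leave alone
Things that resemble listed ones, but are neither listed nor needed, are in the scene too. Several things look just like the slab: the one meant starts farthest from the robot's base. Of the things that look like the part that bears plate, take the one that is farthest to the robot's right at the start.

How it is judged:
By the outcome, as a careful person would: the job done as asked, in the order asked, and still so for the second after the job is handed in, with the robot touching nothing.
It also fails if it takes over 72 s, if anything falls off the work surface, if the arm or the gripper's body presses on something with over 40 N, if the wrist force passes 120 N, or if a joint passes its speed limit or range.

ROBOT

A 6-joint arm with a two-finger parallel gripper is mounted at the origin on the work surface. World frame = base frame: x ahead of the robot, y to its left, z up, the work surface at z = 0. Lengths are in m, angles in rad, forces in N, time in s.
With the tool pointing down it reaches from about 0.35 to 0.775 m from the base axis. Payload 5.5 kg.
Tool frame: the origin (TCP) lies midway between the tips of the shut fingers; the grasp point (between the pads) lies grasp_offset behind it (grasp_offset is the distance from the TCP to the grasp point, in m); z points along the fingers, y is the line along which they close (so a half turn about z gives the same grasp; the last joint's range is limited). The gripper opens to 85 mm and grips with 20 to 120 N. Pads are 22 mm wide; open, the fingers measure 114 mm over their backs; the gripper's body (76 mm by 85 mm) begins 54 mm behind the grasp point. The pads swing forward as they close: fully open they stand 13 mm farther back than shut.
Start: joints at [-1.351, 0.313, 0.046, 1.304, 0, 1.431], TCP at [0.202, -0.538, 0.231] pointing down, gripper open.
Joint ranges: [-2.76, 2.76], [-0.86, 1.69], [-1.03, 1.26], [-2.2, 2.34], [-1.47, 1.5], [-3.14, 3.14]. Speed limits (rad/s): [2.57, 2.57, 3.14, 3.14, 3.14, 3.14].

INTERFACE

Orientations are given as a unit quaternion [w, x, y, z].
In Python, from workcell import * gives the robot as it stands.
- The arm moves only by the tool step_arm, never from a script. Its argument "deltas" is a list of rows, each a list of 7 numbers: the shift along the world's x, y, z in mm, then the turn, a rotation vector about the world's x, y, z in degrees, then the gripper's target within -1 to 1 (fully open at 1, half-way at 0, shut at -1). A call has 1 to 5 rows; each row shifts and turns the commanded pose from where the row before left it; what a row does not reach is not made up. A row lasts 1/10 s, in which the tool goes at most 50 mm and 8.59 degrees, less where a joint would pass 70% of its speed; a pose out of reach is approached as far as the arm can. A call is refused whole if a number of a shift passes 50 or a number of a turn 8.59, either way. A call with a gripper value outside its range is refused whole. The fingers move at their own pace and stop on an object; "newtons" is the grip in N (left out, the last holds). Time passes only in rows, so rows that do not move let the fingers close. It gives the time, the measured TCP pose, the force, the opening and the grip force at its end, in the units of the state.
- get_state(): the state, without advancing time (a new reading comes with each control period).
- read_camera(name): name is "side" or "top" or "wrist"; returns a dict with "image" (384x512x3 uint8, red, green, blue), "z_map" (384x512 float32, m along the optical axis (not along the pixel's ray), 0 where there is no reading), "K" (3x3 intrinsics, pixels), "world_from_camera" (4x4, takes a point from camera to world coordinates). Camera axes: x right, y down, z forward; pixel columns grow to the right and rows downward; lengths in m; the calibration is good to about 2 mm. A picture is of the moment at which its call begins.
- hand_in(): hands the job in; it is judged then, once.
The state is a dict: "clock": time; "joint_pos": joint angles; "qvel": joint speeds; "tau": joint torques, N m; "tcp_pos": TCP position; "orientation": TCP orientation; "wrist_force": force on the tool from outside, world axes, zero at the start; "ft_torque": the same for the moment, N m; "finger_gap": finger opening in m; "grip_force": force on a finger pad.
Only numpy, scipy, OpenCV 4.12 (cv2) and the standard library are available. Lean on these libraries where they do the work, as an engineer would, in place of code of your own. Each camera call takes 0.05 s, during which the arm holds its last target. There are 200 camera calls.

## Working session

There is one attempt and no reset: what is moved stays moved. The work goes in short steps, Python scripts to look and compute and a tool call to move; the robot and the scene stay as the last step left them, time stands still between calls to the robot, and variables do not carry over. Pictures are saved under pics/ and viewed, at most 10 in all, crops included, and the job is handed in when it is done.

Besides the shell and the picture viewer there is one more tool, called after "Request:" in YAML: its name, and indented under it one key for each argument. step_arm: Moves the arm, as the interface text tells. Its arguments: {"type":"object","properties":{"deltas":{"type":"array","items":{"type":"array","items":{"type":"number"}}},"newtons":{"type":"number"}},"required":["deltas"]}

```bash
mkdir -p pics; ls; cat > h.py <<'E'
from workcell import *
import numpy as np, cv2, pickle
def snap(n,f):
    c=read_camera(n); pickle.dump(c,open(f'pics/{f}.pkl','wb'))
    cv2.imwrite(f'pics/{f}.png',cv2.cvtColor(c['image'],cv2.COLOR_RGB2BGR)); return c
def load(f): return pickle.load(open(f'pics/{f}.pkl','rb'))
def cloud(c):
    z=c['z_map']; v,u=np.indices(z.shape); K=c['K']
    p=np.stack([(u-K[0,2])/K[0,0]*z,(v-K[1,2])/K[1,1]*z,z],-1)
    T=c['world_from_camera']; return p@T[:3,:3].T+T[:3,3]
E
python3 - <<'E'
from h import *
s=get_state(); print(s)
for n in('side','top'):
    c=snap(n,n+'0'); print(n,c['K'][0,0],c['world_from_camera'].round(3).tolist())
a=cv2.imread('pics/side0.png');b=cv2.imread('pics/top0.png')
cv2.imwrite('pics/top0b.png',cv2.resize(b,(800,600),interpolation=cv2.INTER_CUBIC))
E
```

```text
pics
{'clock': 0.0, 'joint_pos': array([-1.35060177e+00,  3.13995450e-01,  4.49721613e-02,  1.30358744e+00,
       -4.08928042e-05,  1.43118342e+00]), 'qvel': array([-0.00032301,  0.00026833, -0.00046804,  0.00051512, -0.00123113,
       -0.00089393]), 'tau': array([-1.94673892e-03, -4.80625892e+01,  2.98534673e+01,  1.92135468e-02,
       -3.51263161e-04, -1.04078959e-07]), 'tcp_pos': array([ 0.20231389, -0.53768687,  0.23040889]), 'orientation': array([-9.05641941e-04,  9.83860515e-01,  1.78934803e-01, -5.69718212e-05]), 'wrist_force': array([0.2142604 , 0.28557288, 0.28001547]), 'ft_torque': array([-0.05161051,  0.00753415, -0.02148277]), 'grip_force': 0.0, 'finger_gap': 0.08518655993895524}
side 485.90130692932763 [[-0.85, -0.355, 0.389, -0.064], [-0.527, 0.539, -0.657, 0.914], [0.024, -0.763, -0.645, 1.007], [0.0, 0.0, 0.0, 1.0]]
top 471.68515108397617 [[-0.026, -0.997, 0.067, 0.389], [-1.0, 0.026, -0.002, -0.038], [0.0, -0.067, -0.998, 1.736], [0.0, 0.0, 0.0, 1.0]]
```

View pics/top0b.png

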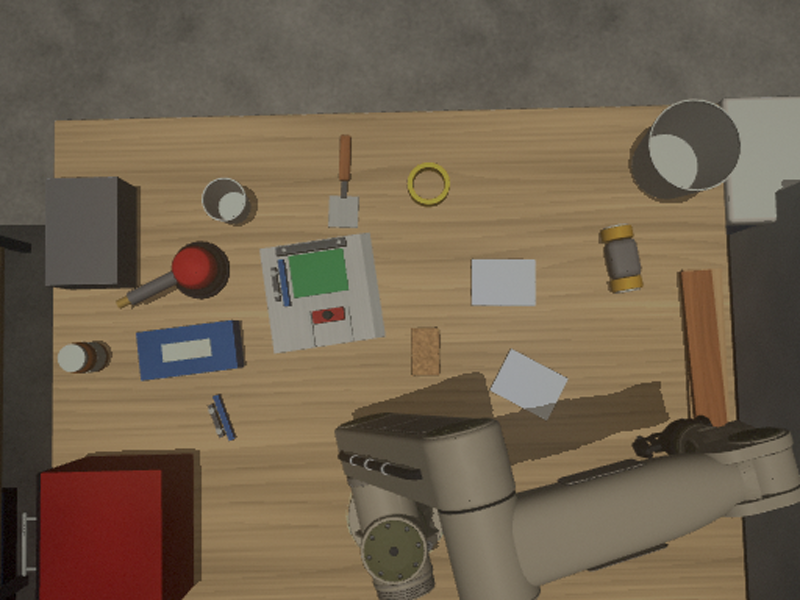

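The top view shows white slabs at (503,282) and (530,382) in the 800x600 picture. The jig is at (320,293): dark fence along its upper side, blue plate at its left end (283,283), red jaw at (328,315). A loose blue plate and bracket lies at (225,418). The slab at (503,282) looks farthest from the base, and the jig's plate is the right-most (-y) of the two. I'll measure to confirm, and check the crop.

```bash
python3 - <<'E'
from h import *
c=load('top0'); P=cloud(c); im=c['image'].astype(int); hsv=cv2.cvtColor(c['image'],cv2.COLOR_RGB2HSV)
def at(u,v): return P[int(v*.64),int(u*.64)].round(3)
for n,(u,v) in dict(bench=(400,250),slabA=(503,282),slabB=(530,382),fence=(310,246),mat=(320,272),tape=(409,185),sand=(425,350),scr=(343,210),decoy=(226,418),base=(375,310)).items(): print(n,at(u,v))
def rect(m,name):
    n,l,st,ce=cv2.connectedComponentsWithStats(m.astype(np.uint8))
    for i in range(1,n):
        if st[i,4]>60:
            p=P[l==i]; r=cv2.minAreaRect((p[:,:2]*1000).astype(np.float32))
            print(name,st[i,4],'ctr',np.round(r[0],1),'size',np.round(r[1],1),'ang',round(r[2],1),'z',np.median(p[:,2]).round(3),'px',ce[i].round()/.64)
H,S,V=hsv[...,0],hsv[...,1],hsv[...,2]
roi=np.zeros(H.shape,bool); roi[100:290,80:420]=1
rect(roi&(S<40)&(V>130)&(P[...,2]>.008)&(P[...,2]<.025),'white')
rect(roi&(H>45)&(H<80)&(S>120),'mat')
rect(roi&((H<8)|(H>172))&(S>150)&(P[...,2]<.04),'red')
rect(roi&(H>100)&(H<125)&(S>110)&(P[...,2]<.05),'blue')
rect(roi&(V<90)&(S<60)&(P[...,2]>.015)&(P[...,2]<.035),'dark')
b=cv2.imread('pics/side0.png')
x=cv2.imread('pics/top0.png')[140:270,160:370]; x=cv2.resize(x,None,fx=3.8,fy=3.8,interpolation=cv2.INTER_CUBIC)
cv2.imwrite('pics/crop1.png',x); 
E
```

```text
bench [ 0.611 -0.024  0.005]
slabA [ 0.53  -0.26   0.019]
slabB [ 0.295 -0.317  0.017]
fence [0.625 0.188 0.02 ]
mat [0.564 0.169 0.005]
tape [ 0.761 -0.046  0.034]
sand [ 0.374 -0.076  0.027]
scr [ 0.712  0.111 -0.001]
decoy [0.232 0.388 0.025]
base [ 0.472  0.039 -0.002]
white 1164 ctr [ 528.3 -264.2] size [148.7 107.6] ang 88.5 z 0.016 px [503.125 281.25 ]
white 1093 ctr [ 289.7 -313.9] size [150.6 109.6] ang 60.7 z 0.017 px [526.5625 381.25  ]
red 114 ctr [461.9 147.9] size [27.3 69.8] ang 6.8 z 0.023 px [328.125  314.0625]
dark 213 ctr [623.2 185.8] size [ 20.1 163.1] ang 7.6 z 0.024 px [310.9375 245.3125]
```

View pics/crop1.png

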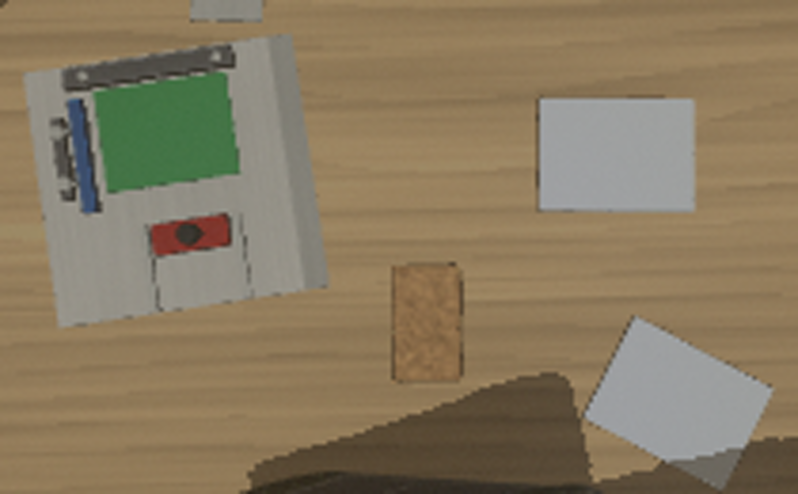

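View pics/side0.png

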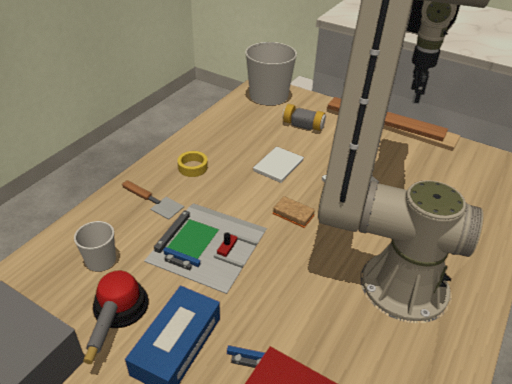

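Crop and side view: slab A, crop (616,155), is 0.59 m from the base and slab B, crop (680,400), is 0.43 m, so A is the slab meant. The jig's plate, crop (85,155), is right of the loose one, and the ramp is on the jig's right side, crop (305,160). I'll first push A sideways (+x) into the jig's lane, turning it to the jig's yaw of about 7.5°, then push it straight along the lane from its short edge.

Request:
step_arm:
  deltas:
    - [33,39,-10,0,0,-7.4,0]
    - [33,39,-10,0,0,-7.4,0]
    - [33,39,-10,0,0,-7.4,0]
    - [33,39,-10,0,0,0,0]
    - [33,39,-10,0,0,0,0]

```text
clock: 0.6
tcp_pos: [0.3616, -0.3491, 0.1826]
orientation: [-0.0, 1.0, -0.014, -0.0]
wrist_force: [0.9, -0.7, -0.3]
finger_gap: 0.0427
grip_force: 0.0
```

Request:
step_arm:
  deltas:
    - [33,39,-10,0,0,0,0]
    - [33,40,-10,0,0,0,0]
    - [0,0,0,0,0,0,0]
    - [0,0,0,0,0,0,0]

```text
clock: 1.0
tcp_pos: [0.4241, -0.2743, 0.1637]
orientation: [-0.0, 1.0, -0.012, -0.001]
wrist_force: [0.3, -0.7, -0.2]
finger_gap: 0.0424
grip_force: 0.0
```

```bash
cat >> h.py <<'E'
def st():
    s=get_state(); w,x,y,z=s['orientation']
    ty=np.array([2*(x*y-w*z),1-2*(x*x+z*z),2*(y*z+w*x)]); tz=np.array([2*(x*z+w*y),2*(y*z-w*x),1-2*(x*x+y*y)])
    print('t',round(s['clock'],2),'tcp',(s['tcp_pos']*1000).round(1),'yawY',np.degrees(np.arctan2(ty[1],ty[0])).round(2),'tz',tz.round(3),'F',s['wrist_force'].round(2),'gap',round(s['finger_gap'],4),'q',s['joint_pos'].round(2)); return s
E
python3 -c "
from h import *
st(); c=snap('wrist','w1'); print(c['world_from_camera'].round(3).tolist(),c['K'][0,0])"
```

```text
t 1.0 tcp [ 424.1 -274.3  163.7] yawY -91.4 tz [-0.001  0.    -1.   ] F [ 0.35 -0.74 -0.23] gap 0.0424 q [-0.73  0.21 -0.26  1.1  -0.    2.43]
[[-0.025, -0.958, -0.285, 0.496], [-1.0, 0.024, 0.007, -0.277], [-0.0, 0.285, -0.959, 0.306], [0.0, 0.0, 0.0, 1.0]] 264.55154985554185
```

View pics/w1.png

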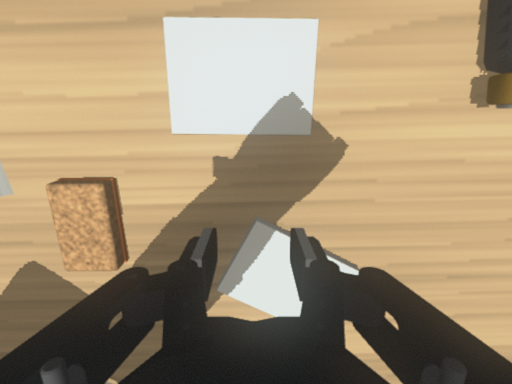

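Wrist view: slab A is square ahead, corners about (165,17), (318,18), (312,135), (171,134). The fingertips are at (208,232) and (298,232), with slab B below them. Next I'll measure slab A's edges and the fingertip height.

```bash
python3 - <<'E'
from h import *
c=load('w1');P=cloud(c)
hsv=cv2.cvtColor(c['image'],cv2.COLOR_RGB2HSV)
m=(P[...,2]>.008)&(P[...,2]<.026)&(hsv[...,1]<45); m[140:]=0; m[:,:140]=0; m[:,340:]=0
p=P[m]; r=cv2.minAreaRect((p[:,:2]*1000).astype(np.float32)); print(r,np.median(p[:,2]))
for u,v in [(208,232),(203,238),(200,245),(298,232),(303,238)]: print(u,v,P[v,u].round(4))
f=(P[...,2]>.05)&(P[...,2]<.25); f[:215]=0;f[260:]=0
q=P[f]; print(np.percentile(q[:,2],[0,1,5,20]),q[q[:,2]<.185].min(0),q[q[:,2]<.185].max(0))
E
```

```text
((529.6829833984375, -264.6859130859375), (150.507568359375, 109.75225830078125), 87.9931411743164) 0.015481714420309767
208 232 [ 0.4351 -0.2509  0.1752]
203 238 [ 0.4349 -0.2494  0.1819]
200 245 [ 0.4351 -0.2494  0.1897]
298 232 [ 0.434  -0.2994  0.1753]
303 238 [ 0.4342 -0.3007  0.1829]
[0.16429322 0.16677611 0.16968715 0.17595398] [ 0.41362633 -0.31035328  0.16429322] [ 0.4357534  -0.24045734  0.18496963]
```

Request:
step_arm:
  deltas:
    - [6,3,-40,0,0,-0.6,0]
    - [5,3,-40,0,0,0,0]
    - [5,4,-40,0,0,0,0]
    - [0,0,-25,0,0,0,0]
    - [0,0,-12,0,0,0,0]

```text
clock: 1.55
tcp_pos: [0.4376, -0.2662, 0.005]
orientation: [-0.001, 1.0, -0.021, -0.002]
wrist_force: [-0.7, 0.3, 0.1]
finger_gap: 0.0429
grip_force: 0.0
```

Request:
step_arm:
  deltas:
    - [8,0,0,0,0,0,0]
    - [6,0,0,0,0,0,0]
    - [4,0,0,0,0,0,0]
    - [3,0,0,0,0,0,0]
    - [3,0,0,0,0,0,0]

```text
clock: 2.05
tcp_pos: [0.4647, -0.266, 0.0082]
orientation: [0.001, 1.0, -0.019, 0.001]
wrist_force: [-2.4, -0.6, 2.3]
finger_gap: 0.0429
grip_force: 1.6
```

```bash
python3 -c "
from h import *
st()"
```

```text
t 2.05 tcp [ 464.7 -266.     8.2] yawY -92.17 tz [ 0.001 -0.001 -1.   ] F [-2.4  -0.63  2.34] gap 0.0429 q [-0.67  0.41 -0.4   0.76 -0.    2.51]
```

Request:
step_arm:
  deltas:
    - [6,0,0,0,0,0.9,0]
    - [8,0,0,0,0,0.9,0]
    - [8,0,0,0,0,0.9,0]
    - [8,0.5,0,0,0,0.9,0]
    - [8,0.5,0,0,0,0.9,0]

```text
clock: 2.55
tcp_pos: [0.5026, -0.2647, 0.0072]
orientation: [0.0, 1.0, 0.021, -0.0]
wrist_force: [-5.0, -0.3, 2.6]
finger_gap: 0.043
grip_force: 2.0
```

Request:
step_arm:
  deltas:
    - [8,0.5,0,0,0,0.9,0]
    - [8,0.5,0,0,0,0.9,0]
    - [8,1,0,0,0,0.9,0]
    - [8,1,0,0,0,0.9,0]
    - [6,1,0,0,0,0.9,0]

```text
clock: 3.05
tcp_pos: [0.5409, -0.2606, 0.0072]
orientation: [0.0, 0.998, 0.06, 0.0]
wrist_force: [-2.8, -1.6, 2.4]
finger_gap: 0.0429
grip_force: 1.8
```

Request:
step_arm:
  deltas:
    - [4,0.5,0,0,0,0.5,0]
    - [3,0.5,0,0,0,0,0]
    - [0,0,0,0,0,0,0]

```text
clock: 3.35
tcp_pos: [0.5475, -0.2593, 0.0071]
orientation: [-0.0, 0.998, 0.064, 0.0]
wrist_force: [-1.0, -0.2, 0.0]
finger_gap: 0.0427
grip_force: 0.4
```

```bash
python3 -c "
from h import *
st()"
```

```text
t 3.35 tcp [ 547.5 -259.3    7.1] yawY -82.66 tz [ 0.001  0.    -1.   ] F [-0.97 -0.17  0.03] gap 0.0427 q [-0.58  0.52 -0.21  0.83  0.    2.44]
```

Request:
step_arm:
  deltas:
    - [-15,-2,0,0,0,0,0]
    - [-15,-2,20,0,0,0,0]
    - [0,0,50,0,0,0,0]
    - [10,30,50,0,0,8.5,0]
    - [10,30,50,0,0,8.5,0]

```text
clock: 3.85
tcp_pos: [0.5342, -0.2128, 0.1635]
orientation: [0.0, 0.977, 0.213, 0.001]
wrist_force: [1.0, -1.0, 0.1]
finger_gap: 0.043
grip_force: 0.0
```

Request:
step_arm:
  deltas:
    - [10,30,30,0,0,8.5,0]
    - [10,30,20,0,0,8.5,0]
    - [10,20,10,0,0,8.5,0]
    - [10,20,0,0,0,8.5,0]
    - [10,20,0,0,0,8.5,0]

```text
clock: 4.35
tcp_pos: [0.5851, -0.0916, 0.2226]
orientation: [0.001, 0.833, 0.553, 0.001]
wrist_force: [-0.5, -0.2, -0.4]
finger_gap: 0.0427
grip_force: 0.0
```

Request:
step_arm:
  deltas:
    - [0,0,0,0,0,8.5,0]
    - [0,0,0,0,0,8.5,0]
    - [0,0,0,0,0,8.5,0]
    - [0,0,0,0,0,5.2,0]
    - [0,0,0,0,0,0,0]

```text
clock: 4.85
tcp_pos: [0.5843, -0.0925, 0.2217]
orientation: [0.0, 0.659, 0.752, 0.001]
wrist_force: [-0.5, -0.2, 0.3]
finger_gap: 0.043
grip_force: 0.0
```

```bash
python3 -c "
from h import *
st(); c=snap('wrist','w2');snap('top','top2'); print(c['world_from_camera'].round(3).tolist())
cv2.imwrite('pics/w2b.png',cv2.resize(cv2.imread('pics/w2.png'),(800,600),interpolation=cv2.INTER_CUBIC))"
```

```text
t 4.85 tcp [584.3 -92.5 221.7] yawY 7.54 tz [ 0.001  0.001 -1.   ] F [-0.52 -0.17  0.3 ] gap 0.043 q [-0.29  0.35  0.07  1.29  0.    1.15]
[[0.991, 0.125, 0.037, 0.574], [0.13, -0.951, -0.28, -0.022], [0.0, 0.282, -0.959, 0.364], [0.0, 0.0, 0.0, 1.0]]
```

View pics/w2b.png

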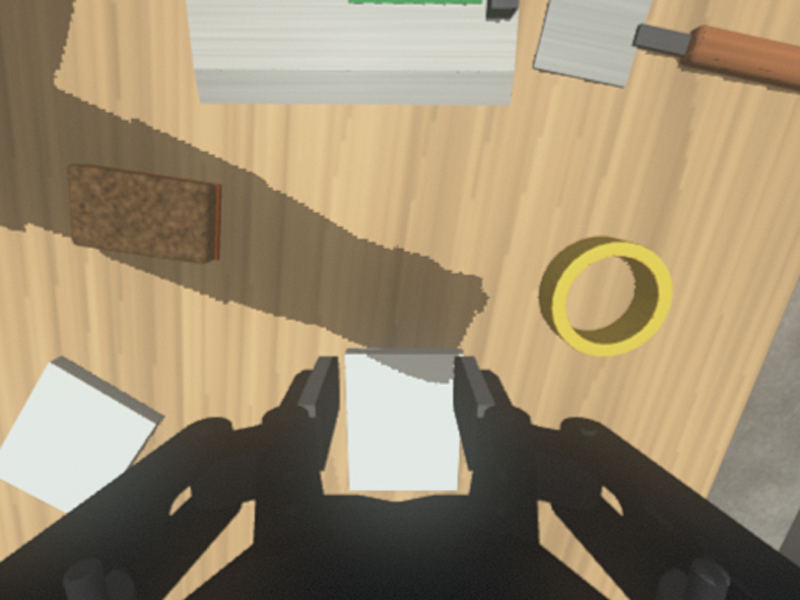

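Wrist view: the jig's ramp edge runs from (200,103) to (510,103). The slab, around (403,420), is parallel to the lane, the tape is at (607,298) and the cork block at (145,213). I'll go 130 mm further to see the whole jig.

Request:
step_arm:
  deltas:
    - [-5,40,20,0,0,0,0]
    - [-5,40,20,0,0,0,0]
    - [-5,40,10,0,0,0,0]
    - [-5,20,0,0,0,0,0]
    - [0,0,0,0,0,0,0]

```text
clock: 5.45
tcp_pos: [0.5635, 0.0499, 0.2726]
orientation: [0.0, 0.658, 0.753, 0.001]
wrist_force: [0.1, 0.0, 0.4]
finger_gap: 0.0428
grip_force: 0.0
```

```bash
python3 -c "
from h import *
st(); c=snap('wrist','w3'); print(c['world_from_camera'].round(3).tolist())
cv2.imwrite('pics/w3b.png',cv2.resize(cv2.imread('pics/w3.png'),(800,600),interpolation=cv2.INTER_CUBIC))"
```

```text
t 5.45 tcp [563.5  49.9 272.6] yawY 7.64 tz [ 0.002  0.001 -1.   ] F [0.09 0.01 0.36] gap 0.0428 q [-0.05  0.29  0.11  1.39  0.    1.38]
[[0.991, 0.127, 0.038, 0.553], [0.132, -0.951, -0.279, 0.12], [0.001, 0.282, -0.959, 0.415], [0.0, 0.0, 0.0, 1.0]]
```

View pics/w3b.png

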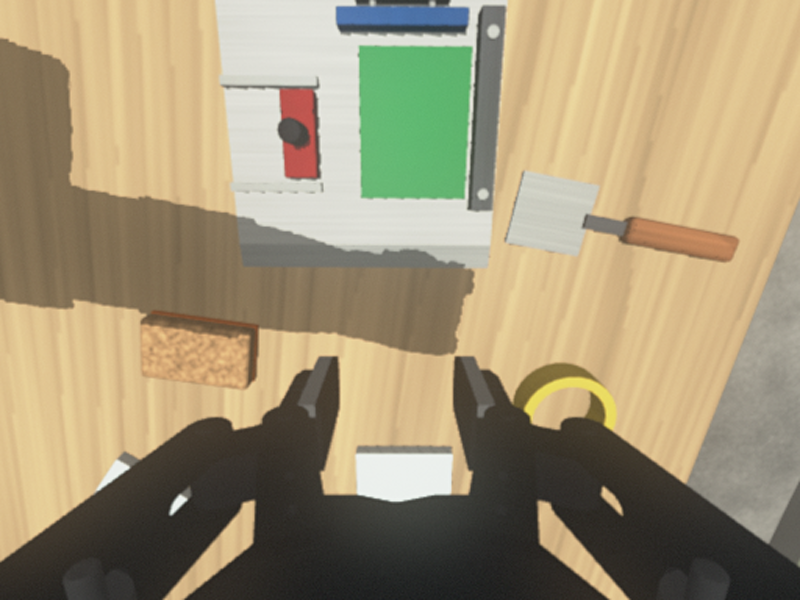

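The wrist view shows the whole jig: fence inner edge (480,8)-(470,210), blue plate (337..468, about 20), mat (358,45)-(470,198), jaw (282..318, 88..180). Next I'll fit these.

```bash
python3 - <<'E'
from h import *
c=load('w3');P=cloud(c);K=c['K'];T=c['world_from_camera']
def ray(u,v,h):
    d=T[:3,:3]@np.linalg.solve(K,[u/1.5625,v/1.5625,1]); return (T[:3,3]+d*(h-T[2,3])/d[2])[:2]*1000
pts={}
for n,u,v,h in [('matTL',360,45,.004),('matTR',472,46,.004),('matBL',361,198,.004),('matBR',466,199,.004),('fenceFar',481,8,.024),('fenceNear',471,210,.024),('plateL',337,24,.022),('plateR',468,24,.022),('plateLb',337,30,.006),('jawFfar',316,90,.023),('jawFnear',318,178,.023),('rampL',243,266,0),('rampR',488,266,0),('slabFL',357,450,.016),('slabFR',451,449,.016)]:
    pts[n]=ray(u,v,h)
w=pts['fenceFar']-pts['fenceNear']; w2=pts['rampR']-pts['rampL']; w3=pts['matTL']-pts['matBL']
print('yaws',[np.degrees(a).round(2) for a in (np.arctan2(-w[0],w[1]),np.arctan2(w2[1],w2[0]),np.arctan2(-w3[0],w3[1]))], 'fence len',np.linalg.norm(w),'ramp len',np.linalg.norm(w2))
H=cv2.cvtColor(c['image'],cv2.COLOR_RGB2HSV)
for n,m in dict(mat=(H[...,0]>40)&(H[...,0]<90)&(H[...,1]>110),dark=(H[...,2]<100)&(H[...,1]<60)&(P[...,2]>.02)&(P[...,2]<.03),red=((H[...,0]<8)|(H[...,0]>172))&(H[...,1]>150)&(P[...,2]>.018),blue=(H[...,0]>100)&(H[...,0]<125)&(H[...,1]>120)&(P[...,2]>.0185)).items():
    m=m.copy(); m[180:]=0; k,l,s,_=cv2.connectedComponentsWithStats(m.astype(np.uint8)); 
    if k<2: print(n,'none'); continue
    i=1+s[1:,4].argmax(); p=P[l==i]; r=cv2.minAreaRect((p[:,:2]*1000).astype(np.float32)); print(n,s[i,4],np.round(r[0],1),np.round(r[1],1),round(r[2],2),np.median(p[:,2]).round(4))
th=np.radians(7.5);R=np.array([[np.cos(th),-np.sin(th)],[np.sin(th),np.cos(th)]])
O=pts['fenceNear']-R@[65,-65]; print('O',O)
for n,p in pts.items(): print(n,p.round(1),'jig',((p-O)@R).round(1))
E
```

```text
yaws [np.float64(7.65), np.float64(7.59), np.float64(6.63)] fence len 161.37478017280702 ramp len 250.05191000943302
mat 6411 [563.6 170.2] [ 97.5 126.8] 7.52 0.004
dark 10 [608.6 239.1] [ 0.2 10.9] 9.64 0.0215
red 11 [472.8 154.9] [2.3 9.2] 16.22 0.0222
blue 885 [550.2 188. ] [106.  134.9] 8.27 0.0225
O [553.34747856 158.04525187]
matTL [507.6 227.7] jig [-36.2  75. ]
matTR [605.1 239.9] jig [62.  74.5]
matBL [522.7  98.3] jig [-38.2 -55.2]
matBR [623.3 110.8] jig [ 63.2 -56. ]
fenceFar [604.8 262. ] jig [64.6 96.4]
fenceNear [626.3 102.1] jig [ 65. -65.]
plateL [489.1 235.7] jig [-53.6  85.4]
plateR [596.6 250.1] jig [54.9 85.6]
plateLb [486.9 235.9] jig [-55.7  85.9]
jawFfar [476.  183.8] jig [-73.4  35.7]
jawFnear [483.4 111.7] jig [-75.4 -36.8]
rampL [410.4  15.1] jig [-160.4 -123.1]
rampR [658.2  48.1] jig [  89.6 -122.7]
slabFL [ 549.1 -175.5] jig [ -47.8 -330.2]
slabFR [ 653.7 -160.3] jig [  58.  -328.7]
```

The jig origin is about (553, 158) with yaw 7.5°. Checks: ramp length 250 mm, fence and mat positions consistent. The plate face is at jig y ≈ 85.5 and the jaw face at x ≈ -75. The slab is at jig (5, -404), in lane and nearly parallel. Next I'll go behind its trailing edge.

Request:
step_arm:
  deltas:
    - [7,-45,-10,0,0,0,0]
    - [7,-45,-10,0,0,0,0]
    - [7,-45,-10,0,0,0,0]
    - [7,-45,-10,0,0,0,0]
    - [7,-45,-10,0,0,0,0]

```text
clock: 6.0
tcp_pos: [0.5985, -0.1812, 0.2209]
orientation: [-0.0, 0.66, 0.751, -0.0]
wrist_force: [0.5, 0.9, 0.2]
finger_gap: 0.0426
grip_force: 0.0
```

Request:
step_arm:
  deltas:
    - [7,-45,-10,0,0,0,0]
    - [7,-45,-10,0,0,0,0]
    - [7,-45,-10,0,0,0,0]
    - [6,-42,-10,0,0,0,0]
    - [0,0,0,0,0,0,0]

```text
clock: 6.5
tcp_pos: [0.6237, -0.362, 0.1772]
orientation: [-0.001, 0.663, 0.749, -0.001]
wrist_force: [0.4, 0.1, -0.0]
finger_gap: 0.043
grip_force: 0.0
```

```bash
cat >> h.py <<'E'
th=np.radians(7.55);R=np.array([[np.cos(th),-np.sin(th)],[np.sin(th),np.cos(th)]]);O=np.array([553.3,158.8])
def jig(p): return (np.asarray(p)[...,:2]*1000-O)@R
def jst():
    s=st(); print('tcp jig',jig(s['tcp_pos']).round(1),'F jig',(s['wrist_force'][:2]@R).round(2))
def slab(c,zlo=.009,zhi=.027):
    P=cloud(c);h=cv2.cvtColor(c['image'],cv2.COLOR_RGB2HSV)
    m=(P[...,2]>zlo)&(P[...,2]<zhi)&(h[...,1]<50)&(h[...,2]>140)
    k,l,s,_=cv2.connectedComponentsWithStats(m.astype(np.uint8)); best=1+s[1:,4].argmax(); q=jig(P[l==best])
    print('slab px',s[best].tolist(),'jig x',np.percentile(q[:,0],[.3,99.7]).round(1),'y',np.percentile(q[:,1],[.3,99.7]).round(1))
    r=cv2.minAreaRect(q.astype(np.float32)); print(np.round(r[0],1),np.round(r[1],1),round(r[2],2))
E
python3 -c "
from h import *
jst(); slab(snap('wrist','w4')); slab(snap('top','t4'))"
```

```text
t 6.5 tcp [ 623.7 -362.   177.2] yawY 7.01 tz [-0.003  0.001 -1.   ] F [ 0.37  0.07 -0.03] gap 0.043 q [-0.64  0.63  0.42  1.36 -0.    0.81]
tcp jig [   1.4 -525.5] F jig [0.38 0.02]
slab px [202, 0, 110, 143, 14685] jig x [-49.5  59.2] y [-483.6 -346. ]
[   4.8 -415. ] [139.3 110.1] 89.79
slab px [295, 141, 42, 35, 1020] jig x [-49.6  57.7] y [-482.4 -335.3]
[   4.  -408.9] [149.2 108.8] 89.68
```

Request:
step_arm:
  deltas:
    - [3,0,-45,0,0,0.5,0]
    - [0,0,-45,0,0,0,0]
    - [0,0,-45,0,0,0,0]
    - [0,0,-28,0,0,0,0]
    - [0,0,-7,0,0,0,0]

```text
clock: 7.1
tcp_pos: [0.6261, -0.352, 0.0078]
orientation: [-0.004, 0.656, 0.755, -0.0]
wrist_force: [-0.2, 0.4, 1.5]
finger_gap: 0.0429
grip_force: 0.0
```

Request:
step_arm:
  deltas:
    - [0,0,0,0,0,0,0]
    - [-1,8,0,0,0,0,0]
    - [-1,8,0,0,0,0,0]
    - [-1,6,0,0,0,0,0]
    - [0,4,0,0,0,0,0]

```text
clock: 7.6
tcp_pos: [0.6264, -0.3285, 0.0133]
orientation: [0.001, 0.656, 0.755, -0.0]
wrist_force: [-0.1, -2.2, 0.9]
finger_gap: 0.0427
grip_force: 1.4
```

```bash
python3 -c "
from h import *
jst()"
```

```text
t 7.6 tcp [ 626.4 -328.5   13.3] yawY 8.05 tz [ 0.002 -0.002 -1.   ] F [-0.09 -2.25  0.9 ] gap 0.0427 q [-0.6   0.69  0.1   0.98 -0.    0.83]
tcp jig [   8.4 -492.7] F jig [-0.39 -2.22]
```

Request:
step_arm:
  deltas:
    - [0.4,-3,0,0,0,-0.4,0]
    - [0,0,-5,0,0,0,0]
    - [-0.5,4,0,0,0,0,0]
    - [-0.8,6,0,0,0,0,0]
    - [-1,8,0,0,0,0,0]

```text
clock: 8.1
tcp_pos: [0.6235, -0.3138, 0.0062]
orientation: [-0.0, 0.659, 0.752, -0.0]
wrist_force: [-0.4, -1.3, -1.5]
finger_gap: 0.0428
grip_force: 0.8
```

Request:
step_arm:
  deltas:
    - [-1.3,10,0,0,0,0,0]
    - [-1.3,10,0,0,0,0,0]
    - [-1.3,10,0,0,0,0,0]
    - [-1.3,10,0,0,0,0,0]
    - [-1.3,10,0,0,0,0,0]

```text
clock: 8.6
tcp_pos: [0.6173, -0.2628, 0.0068]
orientation: [0.0, 0.658, 0.753, 0.0]
wrist_force: [1.2, -2.1, -1.3]
finger_gap: 0.043
grip_force: 0.8
```

Request:
step_arm:
  deltas:
    - [-1.3,10,0,0,0,0,0]
    - [-1.3,10,0,0,0,0,0]
    - [-1.3,10,0,0,0,0,0]
    - [-1.3,10,0,0,0,0,0]
    - [-1.3,10,0,0,0,0,0]

```text
clock: 9.1
tcp_pos: [0.6108, -0.2132, 0.0068]
orientation: [0.0, 0.659, 0.752, 0.0]
wrist_force: [-0.7, -1.9, -1.2]
finger_gap: 0.0427
grip_force: 0.9
```

Request:
step_arm:
  deltas:
    - [-1.3,10,0,0,0,0,0]
    - [-1.3,10,0,0,0,0,0]
    - [-1.1,8,0,0,0,0,0]
    - [-0.7,5,0,0,0,0,0]
    - [-0.4,3,0,0,0,0,0]

```text
clock: 9.6
tcp_pos: [0.6061, -0.1774, 0.0068]
orientation: [0.0, 0.658, 0.753, 0.0]
wrist_force: [1.1, -2.5, 0.5]
finger_gap: 0.0428
grip_force: 1.0
```

```bash
python3 -c "
from h import *
jst(); slab(snap('wrist','w5')); slab(snap('top','t5'))"
```

```text
t 9.6 tcp [ 606.1 -177.4    6.8] yawY 7.63 tz [ 0. -0. -1.] F [ 1.07 -2.55  0.5 ] gap 0.0428 q [-0.41  0.57 -0.14  0.87 -0.    1.03]
tcp jig [   8.1 -340.2] F jig [ 0.72 -2.66]
slab px [123, 0, 251, 230, 51029] jig x [-48.9  59.1] y [-328.1 -221.5]
[   4.9 -275.2] [109.1 110.2] 89.82
slab px [314, 224, 50, 45, 1170] jig x [-404.9 -244.2] y [-518.7 -349.1]
[-324.5 -434.5] [149.5 108.6] 53.13
```

Request:
step_arm:
  deltas:
    - [-0.8,6,0,0,0,0,0]
    - [-1.1,8,0,0,0,0,0]
    - [-1.1,8,0,0,0,0,0]
    - [-1.1,8,0,0,0,0,0]
    - [-0.8,6,0,0,0,0,0]

```text
clock: 10.2
tcp_pos: [0.601, -0.141, 0.0068]
orientation: [-0.0, 0.658, 0.753, 0.0]
wrist_force: [0.2, -2.0, -0.2]
finger_gap: 0.0427
grip_force: 1.0
```

Request:
step_arm:
  deltas:
    - [-0.7,5,0,0,0,0,0]
    - [-0.7,5,0,0,0,0,0]
    - [-0.7,5,0,0,0,0,0]
    - [-0.7,5,0,0,0,0,0]
    - [-0.7,5,0,0,0,0,0]

```text
clock: 10.7
tcp_pos: [0.5977, -0.1167, 0.0068]
orientation: [0.0, 0.659, 0.752, -0.0]
wrist_force: [-0.7, -2.5, -0.1]
finger_gap: 0.0425
grip_force: 1.3
```

Request:
step_arm:
  deltas:
    - [-0.7,5,0,0,0,0,0]
    - [-0.7,5,0,0,0,0,0]
    - [-0.7,5,0,0,0,0,0]
    - [-0.7,5,0,0,0,0,0]
    - [-0.7,5,0,0,0,0,0]

```text
clock: 11.2
tcp_pos: [0.5941, -0.0914, 0.0068]
orientation: [0.0, 0.659, 0.753, 0.0]
wrist_force: [0.8, -1.4, -0.0]
finger_gap: 0.0428
grip_force: 1.2
```

```bash
python3 -c "
from h import *
jst(); slab(snap('wrist','w6'),.009,.035)"
```

```text
t 11.2 tcp [594.1 -91.4   6.8] yawY 7.62 tz [ 0.  0. -1.] F [ 0.77 -1.43 -0.03] gap 0.0428 q [-0.29  0.52 -0.23  0.83  0.    1.15]
tcp jig [   7.6 -253.4] F jig [ 0.57 -1.52]
slab px [120, 0, 257, 230, 51404] jig x [-49.5  58.6] y [-241.1 -135.8]
[   4.5 -189.2] [110.1 108. ] 0.03
```

Request:
step_arm:
  deltas:
    - [-0.7,5,0,0,0,0,0]
    - [-0.7,5,0,0,0,0,0]
    - [-0.7,5,0,0,0,0,0]
    - [-0.7,5,0,0,0,0,0]
    - [-0.7,5,0,0,0,0,0]

```text
clock: 11.75
tcp_pos: [0.5906, -0.0665, 0.0067]
orientation: [0.0, 0.659, 0.753, 0.0]
wrist_force: [0.1, -2.4, -0.5]
finger_gap: 0.0428
grip_force: 1.2
```

Request:
step_arm:
  deltas:
    - [-0.7,5,0,0,0,0,0]
    - [-0.7,5,0,0,0,0,0]
    - [-0.7,5,0,0,0,0,0]
    - [-0.5,4,0,0,0,0,0]
    - [-0.4,3,0,0,0,0,0]

```text
clock: 12.25
tcp_pos: [0.5876, -0.0445, 0.0068]
orientation: [0.0, 0.659, 0.753, -0.0]
wrist_force: [-0.5, -2.8, 0.3]
finger_gap: 0.0427
grip_force: 1.2
```

Request:
step_arm:
  deltas:
    - [-0.4,3,0,0,0,0,0]
    - [-0.4,3,0,0,0,0,0]
    - [-0.4,3,0,0,0,0,0]
    - [-0.4,3,0,0,0,0,0]
    - [-0.4,3,0,0,0,0,0]

```text
clock: 12.75
tcp_pos: [0.5856, -0.0297, 0.0068]
orientation: [0.0, 0.659, 0.752, 0.0]
wrist_force: [0.1, -2.7, 0.2]
finger_gap: 0.0427
grip_force: 1.3
```

Request:
step_arm:
  deltas:
    - [-0.4,3,0,0,0,0,0]
    - [-0.4,3,0,0,0,0,0]
    - [-0.4,3,0.5,0,0,0,0]
    - [-0.4,3,0.5,0,0,0,0]
    - [-0.4,3,0.5,0,0,0,0]

```text
clock: 13.25
tcp_pos: [0.5838, -0.0148, 0.0084]
orientation: [0.0, 0.659, 0.752, 0.0]
wrist_force: [-0.2, -2.6, 1.5]
finger_gap: 0.0423
grip_force: 1.6
```

```bash
python3 -c "
from h import *
jst(); slab(snap('wrist','w7'),.009,.035)"
```

```text
t 13.25 tcp [583.8 -14.8   8.4] yawY 7.61 tz [ 0. -0. -1.] F [-0.2  -2.58  1.49] gap 0.0423 q [-0.16  0.49 -0.27  0.81 -0.    1.28]
tcp jig [   7.4 -176. ] F jig [-0.54 -2.53]
slab px [119, 0, 259, 230, 50123] jig x [-49.8  58.6] y [-162.7  -58.7]
[   4.4 -111.9] [107.7 110.2] 89.83
```

Request:
step_arm:
  deltas:
    - [-0.4,4,0.5,0,0,0,0]
    - [-0.4,5,0.5,0,0,0,0]
    - [-0.4,5,0.5,0,0,0,0]
    - [-0.4,5,0.5,0,0,0,0]
    - [-0.4,5,0,0,0,0,0]

```text
clock: 13.8
tcp_pos: [0.5819, 0.0095, 0.0106]
orientation: [0.0, 0.659, 0.753, 0.0]
wrist_force: [0.5, -5.2, 2.9]
finger_gap: 0.0427
grip_force: 2.1
```

Request:
step_arm:
  deltas:
    - [-0.4,5,0,0,0,0,0]
    - [-0.4,5,0,0,0,0,0]
    - [-0.4,5,0,0,0,0,0]
    - [-0.4,5,0,0,0,0,0]
    - [-0.4,5,0,0,0,0,0]

```text
clock: 14.3
tcp_pos: [0.5796, 0.0345, 0.0102]
orientation: [-0.0, 0.659, 0.753, -0.0]
wrist_force: [0.0, -4.4, 3.2]
finger_gap: 0.0428
grip_force: 2.1
```

Request:
step_arm:
  deltas:
    - [-0.4,5,0,0,0,0,0]
    - [-0.4,5,0,0,0,0,0]
    - [-0.3,4,0,0,0,0,0]
    - [-0.3,4,0,0,0,0,0]
    - [-0.2,3,0,0,0,0,0]

```text
clock: 14.8
tcp_pos: [0.5779, 0.0555, 0.0102]
orientation: [-0.0, 0.659, 0.753, -0.0]
wrist_force: [-0.2, -3.2, 3.4]
finger_gap: 0.0428
grip_force: 2.1
```

```bash
python3 -c "
from h import *
jst(); c=snap('wrist','w8');slab(c,.012,.035)
cv2.imwrite('pics/w8b.png',cv2.resize(cv2.imread('pics/w8.png'),(800,600),interpolation=cv2.INTER_CUBIC))"
```

```text
t 14.8 tcp [577.9  55.5  10.2] yawY 7.62 tz [-0.  0. -1.] F [-0.18 -3.24  3.41] gap 0.0428 q [-0.04  0.48 -0.28  0.81  0.    1.4 ]
tcp jig [  10.8 -105.7] F jig [-0.6  -3.19]
slab px [122, 0, 253, 229, 51559] jig x [-46.4  62. ] y [-93.7  12.8]
[  9.  -40.5] [112.4 108.1] 0.25
```

View pics/w8b.png

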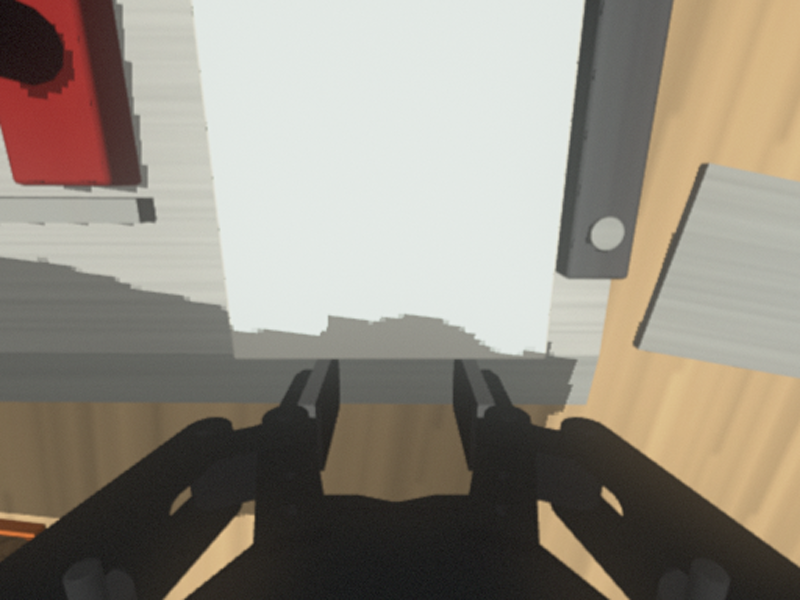

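Wrist view: the slab is parallel between jaw and fence, trailing edge along row 358 (230..548), about 2 mm clear of the fence. The jaw is still open. Next I'll go gently to the plate, drifting to the fence.

Request:
step_arm:
  deltas:
    - [-0.1,3,0,0,0,0,0]
    - [-0.1,3,0,0,0,0,0]
    - [-0.1,3,0,0,0,0,0]
    - [-0.1,3,0,0,0,0,0]
    - [-0.1,3,0,0,0,0,0]

```text
clock: 15.35
tcp_pos: [0.5774, 0.0704, 0.0101]
orientation: [-0.0, 0.659, 0.753, -0.0]
wrist_force: [-0.0, -4.1, 1.9]
finger_gap: 0.0428
grip_force: 1.7
```

Request:
step_arm:
  deltas:
    - [-0.1,3,0,0,0,0,0]
    - [-0.1,3,0,0,0,0,0]
    - [-0.1,3,0,0,0,0,0]
    - [-0.1,2,0,0,0,0,0]
    - [-0.1,2,0,0,0,0,0]

```text
clock: 15.85
tcp_pos: [0.5761, 0.0826, 0.0101]
orientation: [-0.0, 0.659, 0.752, -0.001]
wrist_force: [-2.4, -6.2, 2.9]
finger_gap: 0.0423
grip_force: 3.2
```

Request:
step_arm:
  deltas:
    - [-0.1,1.5,0,0,0,0,0]
    - [-0.1,1,0,0,0,0,0]
    - [-0.1,1,0,0,0,0,0]
    - [-0.1,1,0,0,0,0,0]

```text
clock: 16.25
tcp_pos: [0.5756, 0.0868, 0.0101]
orientation: [-0.0, 0.659, 0.752, -0.001]
wrist_force: [-2.5, -6.3, 4.7]
finger_gap: 0.0424
grip_force: 3.4
```

```bash
python3 -c "
from h import *
jst(); c=snap('wrist','w9');slab(c,.012,.035)"
```

```text
t 16.25 tcp [575.6  86.8  10.1] yawY 7.57 tz [-0.002 -0.002 -1.   ] F [-2.53 -6.32  4.7 ] gap 0.0424 q [ 0.01  0.49 -0.27  0.81 -0.    1.45]
tcp jig [ 12.6 -74.3] F jig [-3.34 -5.93]
slab px [122, 0, 253, 230, 51660] jig x [-44.5  63.9] y [-62.2  44. ]
[ 9.5 -9.3] [108.1 110.3] 89.86
```

The sideways force of about -3 N shows the slab touching the fence. I'll carry on pure +y until the plate bottoms out.

Request:
step_arm:
  deltas:
    - [-0.1,1,0,0,0,0,0]
    - [-0.1,1,0,0,0,0,0]
    - [-0.1,1,0,0,0,0,0]

```text
clock: 16.6
tcp_pos: [0.5752, 0.0897, 0.01]
orientation: [-0.0, 0.659, 0.752, -0.001]
wrist_force: [-1.8, -6.4, 3.5]
finger_gap: 0.0431
grip_force: 3.5
```

Request:
step_arm:
  deltas:
    - [-0.1,1,0,0,0,0,0]
    - [-0.1,0.7,0,0,0,0,0]
    - [-0.1,0.5,0,0,0,0,0]

```text
clock: 16.9
tcp_pos: [0.575, 0.0914, 0.01]
orientation: [0.0, 0.659, 0.752, -0.002]
wrist_force: [-2.0, -9.4, 3.6]
finger_gap: 0.0428
grip_force: 4.7
```

```bash
python3 -c "
from h import *
jst()"
```

```text
t 16.9 tcp [575.   91.4  10. ] yawY 7.55 tz [-0.002 -0.003 -1.   ] F [-1.98 -9.41  3.63] gap 0.0428 q [ 0.02  0.49 -0.27  0.82 -0.    1.46]
tcp jig [ 12.7 -69.6] F jig [-3.2  -9.06]
```

Request:
step_arm:
  deltas:
    - [0,0.5,0,0,0,0,0]
    - [0,0.5,0,0,0,0,0]

```text
clock: 17.1
tcp_pos: [0.575, 0.0916, 0.01]
orientation: [0.001, 0.659, 0.752, -0.003]
wrist_force: [-2.4, -12.7, 4.2]
finger_gap: 0.0426
grip_force: 6.1
```

```bash
python3 -c "
from h import *
jst()"
```

```text
t 17.1 tcp [575.   91.6  10. ] yawY 7.52 tz [-0.002 -0.005 -1.   ] F [ -2.43 -12.67   4.18] gap 0.0426 q [ 0.02  0.49 -0.27  0.82 -0.    1.46]
tcp jig [ 12.7 -69.5] F jig [ -4.07 -12.25]
```

The motion stalled at TCP jig y = -69.5 while the force rose from 6 to 12 N, so the plate is home, as predicted from its face at 85.5 mm. Next I'll back off gently and go above the jaw post.

Request:
step_arm:
  deltas:
    - [0.1,-1,0,0,0,0,0]
    - [0.1,-1,0,0,0,0,0]
    - [0.6,-5,0,0,0,0,0]
    - [1.2,-9,0,0,0,0,0]
    - [0,0,20,0,0,0,0]

```text
clock: 17.6
tcp_pos: [0.576, 0.0773, 0.0278]
orientation: [-0.002, 0.659, 0.752, -0.001]
wrist_force: [-0.7, 0.4, 0.2]
finger_gap: 0.0427
grip_force: 0.0
```

Request:
step_arm:
  deltas:
    - [0,0,45,0,0,0,0]
    - [-20,10,35,0,0,0,0]
    - [-35,22,0,0,0,0,0]
    - [-35,22,0,0,0,0,0]
    - [-23,17,0,0,0,0,0]

```text
clock: 18.1
tcp_pos: [0.4628, 0.1497, 0.1103]
orientation: [-0.001, 0.658, 0.753, 0.0]
wrist_force: [-0.4, 0.1, -1.0]
finger_gap: 0.0426
grip_force: 0.0
```

Request:
step_arm:
  deltas:
    - [0,0,0,0,0,0,0]
    - [0,0,0,0,0,0,0]

```text
clock: 18.3
tcp_pos: [0.4652, 0.1493, 0.1105]
orientation: [0.0, 0.658, 0.753, 0.001]
wrist_force: [-0.2, 0.0, 0.8]
finger_gap: 0.0429
grip_force: 0.0
```

```bash
python3 -c "
from h import *
jst(); c=snap('wrist','w10');slab(c,.015,.027)
P=cloud(c);h=cv2.cvtColor(c['image'],cv2.COLOR_RGB2HSV)
for n,m in dict(blue=(h[...,0]>100)&(h[...,0]<125)&(h[...,1]>120)&(P[...,2]<.04)).items():
    q=jig(P[m]); print(n,m.sum(),np.percentile(q,[2,98],axis=0).round(1).tolist())
cv2.imwrite('pics/w10b.png',cv2.resize(cv2.imread('pics/w10.png'),(800,600),interpolation=cv2.INTER_CUBIC))"
```

```text
t 18.3 tcp [465.2 149.3 110.5] yawY 7.69 tz [ 0.001  0.001 -1.   ] F [-0.15  0.    0.77] gap 0.0429 q [ 0.15  0.22 -0.39  0.96  0.    1.58]
tcp jig [-88.6   2.1] F jig [-0.15  0.02]
slab px [301, 93, 138, 162, 19093] jig x [-45.   64.3] y [-58.6  90.3]
[10.1 15.5] [150.1 111.4] 89.8
blue 1 [[-18.2, 103.0], [-18.2, 103.0]]
```

View pics/w10b.png

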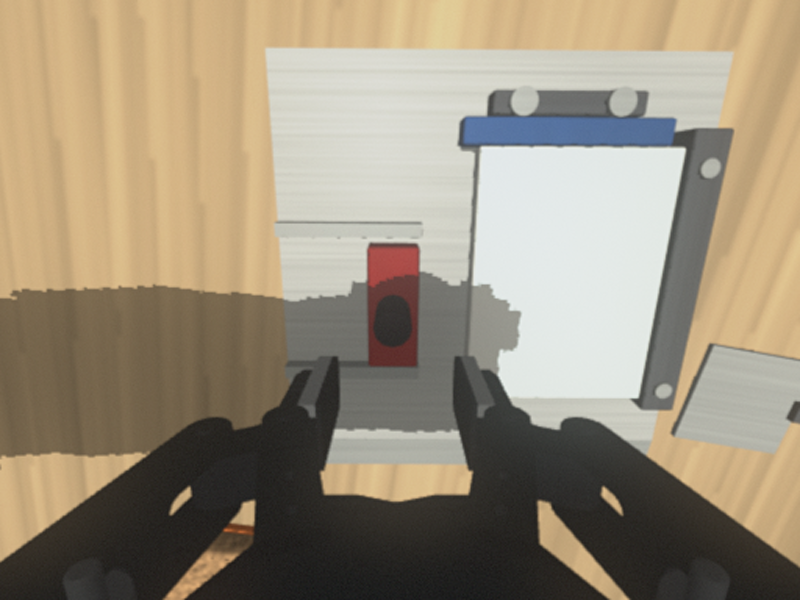

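Wrist view: the slab lies against the fence (right edge 685,150 to 640,398) and the blue plate (row 146), at jig x -45..65 and y -59..91. The jaw is open and its post (393,320) is centred between the fingers. Next I'll straddle the post and push forward.

Request:
step_arm:
  deltas:
    - [0,-2,-30,0,0,0,0]
    - [0,0,-30,0,0,0,0]
    - [0,0,-15,0,0,0,0]
    - [0,0,0,0,0,0,0]
    - [4,0.5,0,0,0,0,0]

```text
clock: 18.85
tcp_pos: [0.4695, 0.1468, 0.0352]
orientation: [-0.0, 0.659, 0.752, -0.0]
wrist_force: [-0.0, -0.2, -0.0]
finger_gap: 0.0429
grip_force: 0.0
```

Request:
step_arm:
  deltas:
    - [4,0.5,0,0,0,0,0]
    - [3,0.4,0,0,0,0,0]
    - [4,0.5,0,0,0,0,0]
    - [4,0.5,0,0,0,0,0]
    - [4,0.5,0,0,0,0,0]

```text
clock: 19.35
tcp_pos: [0.4883, 0.1498, 0.0355]
orientation: [0.0, 0.659, 0.753, 0.0]
wrist_force: [-2.8, -1.2, 2.3]
finger_gap: 0.0424
grip_force: 1.7
```

```bash
python3 -c "
from h import *
jst()"
```

```text
t 19.35 tcp [488.3 149.8  35.5] yawY 7.62 tz [ 0. -0. -1.] F [-2.79 -1.17  2.29] gap 0.0424 q [ 0.14  0.34 -0.43  0.8  -0.    1.58]
tcp jig [-65.7  -0.4] F jig [-2.92 -0.8 ]
```

Request:
step_arm:
  deltas:
    - [4,0.5,0,0,0,0,0]
    - [3,0.4,0,0,0,0,0]
    - [2,0.3,0,0,0,0,0]
    - [2,0.3,0,0,0,0,0]
    - [1,0.1,0,0,0,0,0]

```text
clock: 19.85
tcp_pos: [0.5002, 0.1514, 0.0352]
orientation: [0.0, 0.659, 0.753, 0.0]
wrist_force: [-2.9, -0.2, 3.0]
finger_gap: 0.0427
grip_force: 1.5
```

Request:
step_arm:
  deltas:
    - [1,0.1,0,0,0,0,0]
    - [1,0.1,0,0,0,0,0]
    - [1,0.1,0,0,0,0,0]

```text
clock: 20.15
tcp_pos: [0.503, 0.1517, 0.0352]
orientation: [-0.0, 0.659, 0.753, 0.0]
wrist_force: [-3.2, 0.2, 0.4]
finger_gap: 0.0428
grip_force: 1.5
```

```bash
python3 -c "
from h import *
jst()"
```

```text
t 20.15 tcp [503.  151.7  35.2] yawY 7.62 tz [-0.  0. -1.] F [-3.19  0.18  0.42] gap 0.0428 q [ 0.14  0.36 -0.4   0.81  0.    1.58]
tcp jig [-50.8  -0.4] F jig [-3.14  0.6 ]
```

Request:
step_arm:
  deltas:
    - [1,0.1,0,0,0,0,0]
    - [1,0.1,0,0,0,0,0]

```text
clock: 20.35
tcp_pos: [0.505, 0.152, 0.0352]
orientation: [-0.0, 0.659, 0.753, 0.0]
wrist_force: [-2.6, 1.0, 2.1]
finger_gap: 0.0428
grip_force: 1.5
```

Request:
step_arm:
  deltas:
    - [0.7,0.1,0,0,0,0,0]
    - [0.7,0.1,0,0,0,0,0]

```text
clock: 20.55
tcp_pos: [0.5055, 0.152, 0.0351]
orientation: [-0.001, 0.659, 0.753, -0.001]
wrist_force: [-5.7, 0.0, 4.3]
finger_gap: 0.0428
grip_force: 3.0
```

```bash
python3 -c "
from h import *
jst()"
```

```text
t 20.55 tcp [505.5 152.   35.1] yawY 7.62 tz [-0.002 -0.    -1.   ] F [-5.73  0.01  4.32] gap 0.0428 q [ 0.14  0.37 -0.39  0.81  0.    1.58]
tcp jig [-48.2  -0.4] F jig [-5.68  0.77]
```

The motion stalled at the predicted -48 mm and the force is rising, so jaw, slab and fence are touching. One more small squeeze, then I'll retreat and look.

Request:
step_arm:
  deltas:
    - [0.7,0.1,0,0,0,0,0]
    - [0.7,0.1,0,0,0,0,0]
    - [0,0,0,0,0,0,0]

```text
clock: 20.85
tcp_pos: [0.5057, 0.152, 0.035]
orientation: [-0.001, 0.659, 0.753, -0.001]
wrist_force: [-7.6, 0.7, 6.3]
finger_gap: 0.0432
grip_force: 4.1
```

```bash
python3 -c "
from h import *
jst()"
```

```text
t 20.85 tcp [505.7 152.   35. ] yawY 7.63 tz [-0.004 -0.    -1.   ] F [-7.63  0.66  6.25] gap 0.0432 q [ 0.14  0.37 -0.39  0.82  0.    1.58]
tcp jig [-48.1  -0.4] F jig [-7.48  1.66]
```

Request:
step_arm:
  deltas:
    - [-3,-0.4,0,0,0,0,0]
    - [-6,-0.8,0,0,0,0,0]
    - [-4,-0.5,0,0,0,0,0]
    - [0,0,0,0,0,0,0]
    - [0,0,30,0,0,0,0]

```text
clock: 21.35
tcp_pos: [0.492, 0.15, 0.0624]
orientation: [-0.002, 0.659, 0.752, -0.002]
wrist_force: [0.4, -1.0, 0.4]
finger_gap: 0.0425
grip_force: 0.0
```

Request:
step_arm:
  deltas:
    - [0,0,40,0,0,0,0]
    - [0,-20,30,0,0,0,0]
    - [10,-30,10,0,0,0,0]
    - [10,-20,0,0,0,0,0]
    - [0,0,0,0,0,0,0]

```text
clock: 21.85
tcp_pos: [0.517, 0.0784, 0.1462]
orientation: [0.002, 0.66, 0.751, 0.001]
wrist_force: [0.2, 0.9, 0.0]
finger_gap: 0.0427
grip_force: 0.0
```

```bash
python3 -c "
from h import *
jst(); c=snap('wrist','w11');slab(c,.015,.027)
cv2.imwrite('pics/w11b.png',cv2.resize(cv2.imread('pics/w11.png'),(800,600),interpolation=cv2.INTER_CUBIC))"
```

```text
t 21.85 tcp [517.   78.4 146.2] yawY 7.43 tz [ 0.004 -0.001 -1.   ] F [0.17 0.88 0.05] gap 0.0427 q [-0.    0.25 -0.25  1.06 -0.    1.44]
tcp jig [-46.5 -74.9] F jig [0.28 0.85]
slab px [252, 0, 128, 171, 19466] jig x [-45.9  63.6] y [-59.2  90.3]
[ 8.3 15.7] [150.7 112.3] 89.79
```

View pics/w11b.png

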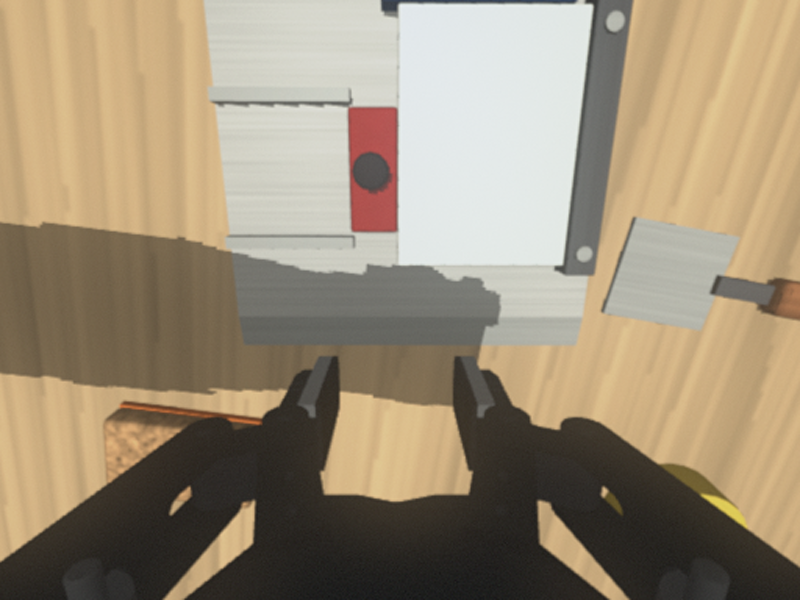

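Wrist view: the jaw face (397, 107..232) is flush on the slab, which lies against the fence and the plate, with no gaps seen. I'll check with a light touch on the trailing edge that the plate is still home (stall expected at TCP jig y ≈ -69.5).

Request:
step_arm:
  deltas:
    - [29,-3,0,0,0,0,0]
    - [29,-3,-30,0,0,0,0]
    - [0,0,-45,0,0,0,0]
    - [0,0,-45,0,0,0,0]
    - [0,0,-15,0,0,0,0]

```text
clock: 22.4
tcp_pos: [0.5684, 0.0756, 0.0049]
orientation: [-0.003, 0.658, 0.753, -0.003]
wrist_force: [-0.9, -0.4, -0.0]
finger_gap: 0.0428
grip_force: 0.0
```

Request:
step_arm:
  deltas:
    - [0,0,0,0,0,0,0]
    - [-0.7,5,0,0,0,0,0]
    - [-0.7,5,0,0,0,0,0]
    - [-0.4,3,0,0,0,0,0]

```text
clock: 22.8
tcp_pos: [0.5723, 0.0884, 0.012]
orientation: [0.001, 0.658, 0.753, 0.001]
wrist_force: [-0.1, -0.5, 0.5]
finger_gap: 0.0425
grip_force: 0.0
```

```bash
python3 -c "
from h import *
jst()"
```

```text
t 22.8 tcp [572.3  88.4  12. ] yawY 7.66 tz [ 0.003  0.    -1.   ] F [-0.11 -0.48  0.46] gap 0.0425 q [ 0.01  0.47 -0.29  0.81  0.    1.45]
tcp jig [  9.6 -72.3] F jig [-0.17 -0.47]
```

Request:
step_arm:
  deltas:
    - [-0.1,1,0,0,0,0,0]
    - [-0.1,1,0,0,0,0,0]
    - [0,0,0,0,0,0,0]

```text
clock: 23.1
tcp_pos: [0.5711, 0.0896, 0.0107]
orientation: [0.0, 0.659, 0.753, 0.0]
wrist_force: [-0.2, 0.1, 0.5]
finger_gap: 0.0428
grip_force: 0.0
```

Request:
step_arm:
  deltas:
    - [-0.1,0.7,0,0,0,0,0]
    - [0,0.5,0,0,0,0,0]
    - [0,0,0,0,0,0,0]

```text
clock: 23.4
tcp_pos: [0.5708, 0.0906, 0.0102]
orientation: [0.0, 0.659, 0.752, -0.0]
wrist_force: [0.2, -1.3, 0.4]
finger_gap: 0.0425
grip_force: 0.1
```

```bash
python3 -c "
from h import *
jst()"
```

```text
t 23.4 tcp [570.8  90.6  10.2] yawY 7.6 tz [ 0. -0. -1.] F [ 0.17 -1.26  0.42] gap 0.0425 q [ 0.02  0.48 -0.29  0.81 -0.    1.46]
tcp jig [  8.4 -69.9] F jig [ 0.01 -1.27]
```

Request:
step_arm:
  deltas:
    - [0,0.5,0,0,0,0,0]
    - [0,0.5,0,0,0,0,0]
    - [0,0.5,0,0,0,0,0]
    - [0,0,0,0,0,0,0]

```text
clock: 23.8
tcp_pos: [0.5708, 0.0909, 0.0102]
orientation: [0.001, 0.659, 0.752, -0.001]
wrist_force: [-0.2, -6.5, 1.4]
finger_gap: 0.0427
grip_force: 2.9
```

```bash
python3 -c "
from h import *
jst()"
```

```text
t 23.8 tcp [570.8  90.9  10.2] yawY 7.55 tz [-0.    -0.003 -1.   ] F [-0.23 -6.49  1.39] gap 0.0427 q [ 0.02  0.48 -0.29  0.81 -0.    1.46]
tcp jig [  8.4 -69.6] F jig [-1.09 -6.41]
```

The touch stalled at -69.6, so the plate is still home. Next I'll retreat clear, take one last look and hand in.

Request:
step_arm:
  deltas:
    - [0.1,-1,0,0,0,0,0]
    - [0.2,-2,0,0,0,0,0]
    - [0.8,-6,0,0,0,0,0]
    - [1,-8,5,0,0,0,0]
    - [0,-5,40,0,0,0,0]

```text
clock: 24.3
tcp_pos: [0.5691, 0.0696, 0.0515]
orientation: [-0.004, 0.659, 0.752, -0.003]
wrist_force: [0.2, 0.1, 0.0]
finger_gap: 0.043
grip_force: 0.0
```

Request:
step_arm:
  deltas:
    - [0,-20,50,0,0,0,0]
    - [0,-30,40,0,0,0,0]
    - [-20,-10,10,0,0,0,0]
    - [-20,0,0,0,0,0,0]
    - [0,0,0,0,0,0,0]

```text
clock: 24.8
tcp_pos: [0.5311, 0.011, 0.1528]
orientation: [-0.0, 0.659, 0.752, 0.0]
wrist_force: [-0.2, 0.9, -0.0]
finger_gap: 0.0427
grip_force: 0.0
```

```bash
python3 -c "
from h import *
jst(); slab(snap('wrist','w12'),.015,.027); snap('side','s12')
cv2.imwrite('pics/s12b.png',cv2.resize(cv2.imread('pics/s12.png'),(800,600),interpolation=cv2.INTER_CUBIC))"
```

```text
t 24.8 tcp [531.1  11.  152.8] yawY 7.54 tz [ 0.  0. -1.] F [-0.22  0.88 -0.03] gap 0.0427 q [-0.13  0.27 -0.21  1.09  0.    1.31]
tcp jig [ -41.4 -143.6] F jig [-0.1  0.9]
slab px [250, 0, 123, 102, 11781] jig x [-45.1  64.2] y [-58.9  25.7]
[  9.9 -16.8] [ 86.  110.4] 89.8
```

View pics/s12b.png

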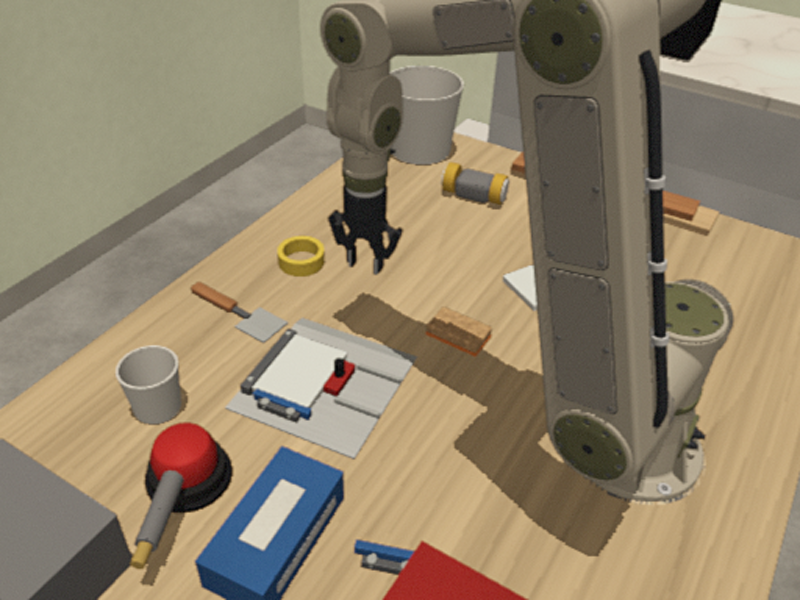

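The side view shows the slab seated at (300,370) between the fence and the red jaw (340,377), against the plate (283,402). The other things are undisturbed and the gripper is clear.

```bash
python3 -c "
from workcell import *
print(hand_in())"
```

```text
the job is handed in; nothing more can be done
None
```

I handed the job in at about 25 s: the slab is snug between jaw and fence with the blue plate pushed home before the jaw closed (rechecked by touch afterwards), and the other bench items look undisturbed.

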